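# Fetch the brass bushing from the bench carousel

### The job

The brass bushing is under the clear hood of the parts carousel. Turn the carousel until the brass bushing stands clear of the hood at the open front and let the carousel come to rest, then lift the bushing out and set it down gently, standing upright, in the blue tray; do not let go of it in the air above the tray.

Things in the scene. Friction and masses are not known exactly. Their poses are not given: they have to be found in the camera images.
- carousel: Fixed foot, spindle and hood of a round parts carousel. Origin: on its vertical axis of rotation, at bench level; -x points to its open front (to the robot, within 40 degrees). The clear, orange-edged hood is a flat plate of radius 100 mm covering all with x above -20 mm in this frame: underside 92, top 96 mm above the bench (black cap on the axis: 102 mm). Parts before its straight edge are free from above.
- deck (a joint): Turn of the grey revolving deck (rad, 0 at the start, grows anticlockwise from above; over a full turn free either way; stays where left, 1 to 2 N at the post). Diameter 256 mm. Six 60 degree compartments, floors 28 mm above the bench, partitions and lip (radius 102 mm) to 40 mm, hub (radius 20 mm) to 48 mm. In each stands one part, centre about 75 mm from the axis.
- handle (a point): Centre of the top end of the deck's red upright turning post: round, 18 mm in diameter, 115 mm from the axis, top 155 mm above the bench, 59 mm above the hood's top. It is fixed to the deck and goes round with it outside the hood, full circle. At the start it is near the open front, and the bushing is in one of the three compartments across the axis from it.
- brass_bushing: The wanted part: a plain brass tube, 30 mm outside diameter, 16 mm bore, 50 mm tall, about 0.2 kg, standing loose in its compartment. Origin: centre of its underside; z up along its axis. Two bystanders have the same shape in bare steel and in black; the other compartments hold a small drill chuck, a lathe centre and a collet, none taller than 55 mm.
- blue_tray: Blue open tray fixed to the bench, 140 mm (its x) by 110 mm (its y) outside, walls 4 mm thick and 18 mm high, floor 4 mm thick. Origin: centre of its underside, at bench level. A red tray of the same shape stands beside it and is not wanted.
Things that resemble listed ones, but are neither listed nor needed, are in the scene too. Leave any purple look-alike of the carousel alone. Several things have the shape of the blue_tray; the one meant has the colours described above.

How it is judged:
On the way:
1. the brass bushing, still standing on the deck and at rest, has been brought clear of the hood at the carousel's open front (x of brass_bushing in the frame of carousel below -0.04 m and horizontal distance between brass_bushing and carousel below 0.1 m and z of brass_bushing in the frame of carousel below 0.034 m and angle between brass_bushing's own z axis and vertical below 0.17 rad and linear speed of brass_bushing below 0.02 m/s), for 0.2 s.
At the end, for the whole second after the job is handed in: The brass bushing stands upright (within 10 degrees) on the floor of the blue tray (underside within about 4 mm of the floor, wholly inside the walls), released and at rest (x of brass_bushing in the frame of blue_tray between -0.055 and 0.055 m and y of brass_bushing in the frame of blue_tray between -0.04 and 0.04 m and z of brass_bushing in the frame of blue_tray below 0.008 m and angle between brass_bushing's own z axis and vertical below 0.17 rad and linear speed of brass_bushing below 0.02 m/s and contact force between the fingers and brass_bushing below 0.1 N); the robot touches nothing.
It fails at once if the bushing is let go more than 25 mm above the blue tray's floor (dropped in) (z of brass_bushing in the frame of blue_tray above 0.029 m and x of brass_bushing in the frame of blue_tray between -0.07 and 0.07 m and y of brass_bushing in the frame of blue_tray between -0.055 and 0.055 m and contact force between the fingers and brass_bushing below 0.1 N).
It also fails if it takes over 61 s, if anything falls off the work surface, if the arm or the gripper's body presses on something with over 40 N, if the wrist force passes 120 N, or if a joint passes its speed limit or range.

### The arm

A 7-joint arm with a two-finger parallel gripper is mounted at the origin on the work surface. World frame = base frame: x ahead of the robot, y to its left, z up, the work surface at z = 0. Lengths are in m, angles in rad, forces in N, time in s.
With the tool pointing down it reaches from about 0.35 to 0.9 m from the base axis. Payload 8.1 kg.
Tool frame: the origin (TCP) lies between the finger pads; the fingertips stand 17 mm ahead of it and the grasp point (between the pads) lies 2 mm behind it (tips_ahead is the distance from the TCP to the fingertips, in m); z points along the fingers, y is the direction in which the jaws open and shut (so a half turn about z gives the same grasp; the last joint's range is limited). The gripper opens to 92 mm and grips with 3 to 60 N. Pads are 19 mm wide; open, the fingers measure 130 mm over their backs; the gripper's body (75 mm by 190 mm) begins 47 mm behind the grasp point.
Start: joints at [-1.329, 0.434, 0.025, 1.573, -0.012, 1.134, -0.075], TCP at [0.211, 0.588, 0.244] pointing down, gripper open.
Joint ranges: [-2.62, 2.62], [-0.44, 2.09], [-1.27, 1.32], [0.08, 2.57], [-1.32, 4.46], [0.12, 2], [-2.74, 2.74]. Speed limits (rad/s): [2.22, 2.22, 3.01, 3.01, 3.14, 3.14, 3.14].

### API

Orientations are given as a unit quaternion [x, y, z, w].
In Python, from plant import movep, move_straight, set_joints, set_gripper, wait, solve_ik, get_obs, grab_frame, camera_params, IKError, sign_off, tips_ahead gives the robot as it stands. Calls block until the motion is done:
- movep(position, orientation): joint-space move of the TCP to a pose.
- move_straight(position, frame=None, speed=0.15): straight line of the TCP; frame=None keeps the orientation; speed is the mean speed in m/s.
- set_joints(angles): joint-space move.
- set_gripper(opening, force=None): finger opening in m; force is the grip in N (None keeps the last); returns when the fingers have stopped.
- wait(seconds).
- solve_ik(position, orientation): joint angles nearest the present ones, or None.
- get_obs(): the state.
- grab_frame(name): name is "side" or "top"; returns the picture (480x640x3 uint8, red, green, blue); there is no depth.
- camera_params(name): a dict with "camera_matrix" (3x3 intrinsics, pixels), "R" (3x3) and "t" (3): a world point X has camera coordinates R X + t. Camera axes: x right, y down, z forward; pixel columns grow to the right and rows downward; lengths in m; the calibration is good to about 2 mm. A picture is of the moment at which its call begins. camera_params takes no time and is no camera call.
A pose or a line that the arm cannot do raises IKError and nothing moves.
- sign_off(): hands the job in, once; it reports no verdict.
The state is a dict: "time_s": time; "q": joint angles; "joint_vel": joint speeds; "joint_torque": joint torques, N m; "tool_pos": TCP position; "tcp_rot": TCP orientation; "ft_force": force on the tool from outside, world axes, zero at the start; "torque": the same for the moment, N m; "grip_width": finger opening in m.
Only numpy, scipy, OpenCV 4.12 (cv2) and the standard library are available. Lean on these libraries where they do the work, as an engineer would, in place of code of your own. Each camera call takes 0.05 s, during which the arm holds its last target. There are 200 camera calls.

## Working session

There is one attempt and no reset: what is moved stays moved. The work goes in short steps, each a Python script; the robot and the scene stay as the last script left them, time stands still between calls to the robot, and variables do not carry over. Pictures are saved under pics/ and viewed, about 8 in all and at most 12, crops included, and the job is handed in when it is done.

```bash
mkdir -p pics; ls; python3 - <<'E'
from plant import *
import cv2,numpy as np
for n in("side","top"):
    im=grab_frame(n);cv2.imwrite(f"pics/{n}0.png",im[:,:,::-1])
    p=camera_params(n);print(n,p["camera_matrix"].tolist(),(-p["R"].T@p["t"]).round(3),p["R"].round(3).tolist())
o=get_obs();print(o["time_s"],o["tcp_rot"],o["tool_pos"],o["grip_width"],tips_ahead)
E
```

```text
pics
side [[476.59261235858446, 0.0, 318.15062525589207], [0.0, 476.59261235858446, 238.1340593527492], [0.0, 0.0, 1.0]] [0.257 0.396 0.712] [[-0.878, -0.479, -0.0], [-0.355, 0.65, -0.673], [0.322, -0.59, -0.74]]
top [[434.67821869145104, 0.0, 325.0612503550466], [0.0, 434.67821869145104, 236.42443266701056], [0.0, 0.0, 1.0]] [ 0.345 -0.059  0.932] [[0.005, -1.0, -0.025], [-0.981, -0.0, -0.193], [0.193, 0.026, -0.981]]
0.1 [ 1.71566711e-01  9.85172241e-01 -7.18883921e-04 -4.51816298e-05] [0.2111488 0.5877916 0.2430205] 0.0914991047714173 0.017
```

View pics/side0.png

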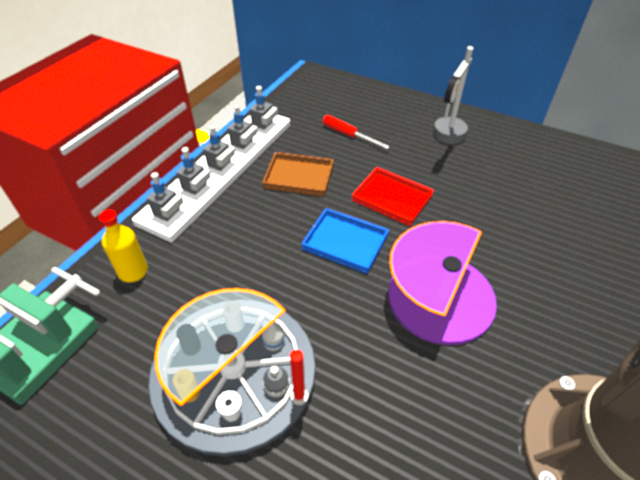

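View pics/top0.png

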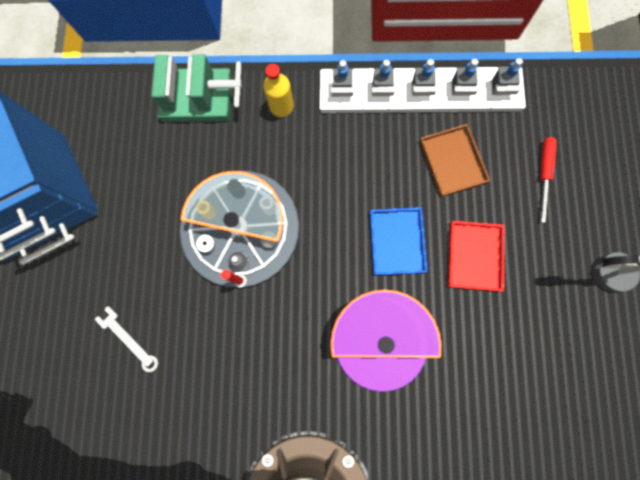

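Side and top views show the true carousel: orange-edged hood, cap at side (227,345) and top (231,220). The purple one is the look-alike. Tray candidates in the top view are blue (398,241), red (477,256) and brown (455,160); blue is the one meant. Bushing candidates are yellowish under the hood at side (183,380) / top (203,208), steel at top (204,243) and black at top (236,187). The yellowish one fits brass. I'll measure these and make one enlarged crop.

```bash
cat > h.py <<'E'
from plant import *
import cv2,numpy as np
def ray(n,uv,z):
    p=camera_params(n);R,t=p["R"],np.array(p["t"]);c=-R.T@t
    d=R.T@np.linalg.inv(p["camera_matrix"])@[uv[0],uv[1],1]
    return (c+d*(z-c[2])/d[2])[:2]
def proj(n,X):
    p=camera_params(n);x=p["camera_matrix"]@(p["R"]@np.array(X)+p["t"]);return x[:2]/x[2]
def hsv(im):return cv2.cvtColor(im,cv2.COLOR_RGB2HSV)
def blobs(m,amin=20):
    k,l,s,c=cv2.connectedComponentsWithStats(m.astype(np.uint8))
    return [(c[i].round(1),s[i].tolist(),l==i) for i in range(1,k) if s[i][4]>=amin]
E
python3 - <<'E'
from h import *
ims={n:cv2.imread(f"pics/{n}0.png")[:,:,::-1].copy() for n in("side","top")}
roi={"side":(140,280,330,460),"top":(170,160,310,295)}
for n,im in ims.items():
    H=hsv(im).astype(int);h,s,v=H[...,0],H[...,1],H[...,2]
    x0,y0,x1,y1=roi[n];R=np.zeros(h.shape,bool);R[y0:y1,x0:x1]=1
    for name,m,z in(("cap",R&(v<55),.102),("red",R&((h<5)|(h>174))&(s>170)&(v>80),.155),("orange",R&(h>8)&(h<24)&(s>170)&(v>150),.096),("brass",R&(h>15)&(h<32)&(s>45)&(s<160),.078),("blue",(h>100)&(h<118)&(s>180)&(v>120),.018)):
        for c,st,l in blobs(m,30):
            print(n,name,c,st,ray(n,c,z).round(4))
            if name=="orange" and st[4]>100:
                ys,xs=np.nonzero(l);W=np.array([ray(n,p,.096) for p in zip(xs,ys)])
                print("  hood minrect",[np.round(a,4) for a in cv2.minAreaRect(W.astype(np.float32))])
            if name=="blue" and 500<st[4]<6000:
                ys,xs=np.nonzero(l);
                for z2 in(.018,):
                    W=np.array([ray(n,p,z2) for p in zip(xs,ys)]);print("  tray",[np.round(a,4) for a in cv2.minAreaRect(W.astype(np.float32))])
a=ims["side"][290:450,140:330];b=ims["top"][160:295,170:310]
f=lambda i:cv2.resize(i,(400,400),interpolation=cv2.INTER_CUBIC)
cv2.imwrite("pics/crop1.png",np.hstack([f(a),f(b)])[:,:,::-1])
E
```

```text
side cap [241.1 444.2] [156, 406, 152, 54, 1028] [0.4411 0.259 ]
side red [297.3 374.5] [291, 351, 13, 48, 445] [0.412  0.1672]
side orange [210.2 307.7] [154, 287, 132, 74, 234] [0.602  0.1119]
  hood minrect [array([0.5907, 0.1157]), array([0.2003, 0.0836]), np.float64(53.3595)]
side orange [255.7 337. ] [239, 321, 35, 32, 52] [0.5119 0.1212]
side orange [193.5 390.8] [163, 365, 62, 41, 146] [0.5397 0.2306]
  hood minrect [array([0.5393, 0.2241]), array([0.0854, 0.0349]), np.float64(51.1151)]
side brass [196.9 359.2] [157, 290, 125, 112, 913] [0.5742 0.1851]
side blue [283.   74.2] [263, 59, 41, 33, 91] [ 0.9515 -0.6657]
side blue [250.2 100.5] [247, 95, 10, 12, 37] [ 0.9562 -0.506 ]
side blue [345.  239.9] [302, 209, 86, 64, 3279] [ 0.5109 -0.1784]Traceback (most recent call last):
  File "<stdin>", line 16, in <module>
  File "h.py", line 4, in ray
    p=camera_params(n);R,t=p["R"],np.array(p["t"]);c=-R.T@t
ValueError: time passes only in moves, steps and waits
```

```bash
cat > h.py <<'E'
from plant import *
import cv2,numpy as np
P={n:camera_params(n) for n in("side","top")}
def ray(n,uv,z):
    p=P[n];R,t=p["R"],np.array(p["t"]);c=-R.T@t
    uv=np.atleast_2d(uv);d=np.c_[uv,np.ones(len(uv))]@np.linalg.inv(p["camera_matrix"]).T@R
    return np.squeeze((c+d*((z-c[2])/d[:,2])[:,None])[:,:2])
def proj(n,X):
    p=P[n];x=p["camera_matrix"]@(p["R"]@np.array(X)+p["t"]);return x[:2]/x[2]
def hsv(im):return cv2.cvtColor(im,cv2.COLOR_RGB2HSV)
def blobs(m,amin=20):
    k,l,s,c=cv2.connectedComponentsWithStats(m.astype(np.uint8))
    return [(c[i].round(1),s[i].tolist(),np.argwhere(l==i)[:,::-1]) for i in range(1,k) if s[i][4]>=amin]
E
python3 - <<'E'
from h import *
ims={n:cv2.imread(f"pics/{n}0.png")[:,:,::-1].copy() for n in P}
roi={"side":(140,280,330,460),"top":(170,160,310,295)}
for n,im in ims.items():
    H=hsv(im).astype(int);h,s,v=H[...,0],H[...,1],H[...,2]
    x0,y0,x1,y1=roi[n];R=np.zeros(h.shape,bool);R[y0:y1,x0:x1]=1
    o=np.argwhere(R&(h>8)&(h<24)&(s>150)&(v>130))[:,::-1]
    W=ray(n,o,.096).astype(np.float32);c,r=cv2.minEnclosingCircle(W)
    d=np.linalg.norm(W-c,axis=1);L=W[d<.08];vx,vy,px,py=cv2.fitLine(L,cv2.DIST_HUBER,0,.01,.01).ravel()
    nrm=np.array([-vy,vx]);nrm*=np.sign(nrm[0]);off=(np.array([px,py])-c)@nrm
    print(n,"hood c",np.round(c,4),"r",round(r,4),"front edge off",off,"yaw",np.degrees(np.arctan2(nrm[1],nrm[0])),len(L))
    for name,m,z in(("cap",R&(v<60),.102),("red",R&((h<5)|(h>174))&(s>150)&(v>80),.155),("blue",(h>100)&(h<118)&(s>180)&(v>120),.018)):
        for cc,st,l in blobs(m,30):
            if name=="blue" and not 500<st[4]<6000: continue
            print(n,name,cc,st,ray(n,cc,z).round(4))
            if name=="blue": print("  tray",cv2.minAreaRect(ray(n,l,.018).astype(np.float32)))
a=ims["side"][290:450,140:330];b=ims["top"][160:295,170:310]
f=lambda i:cv2.resize(i,(400,400),interpolation=cv2.INTER_CUBIC)
cv2.imwrite("pics/crop1.png",np.hstack([f(a),f(b)])[:,:,::-1])
E
```

```text
side hood c [0.5436 0.1521] r 0.1034 front edge off -0.02419448628050702 yaw -12.568869 143
side cap [241.9 443.1] [154, 394, 158, 66, 1161] [0.441  0.2574]
side red [297.4 374.7] [290, 351, 14, 49, 464] [0.4117 0.1674]
side blue [345.  239.9] [302, 209, 86, 64, 3279] [ 0.5109 -0.1784]
  tray ((0.5133496522903442, -0.18098385632038116), (0.14323414862155914, 0.1223374754190445), 2.576878309249878)
top hood c [0.5443 0.1505] r 0.1025 front edge off -0.02256042022014304 yaw -12.717514 91
top cap [225.8 288.9] [220, 286, 15, 8, 81] [0.4059 0.152 ]
top red [230.6 276.7] [221, 270, 21, 13, 148] [0.4239 0.131 ]
top blue [401.2 237.4] [370, 209, 56, 66, 652] [ 0.5227 -0.1977]
  tray ((0.5151661038398743, -0.1892545372247696), (0.14007805287837982, 0.1115458533167839), 2.6050970554351807)
```

View pics/crop1.png

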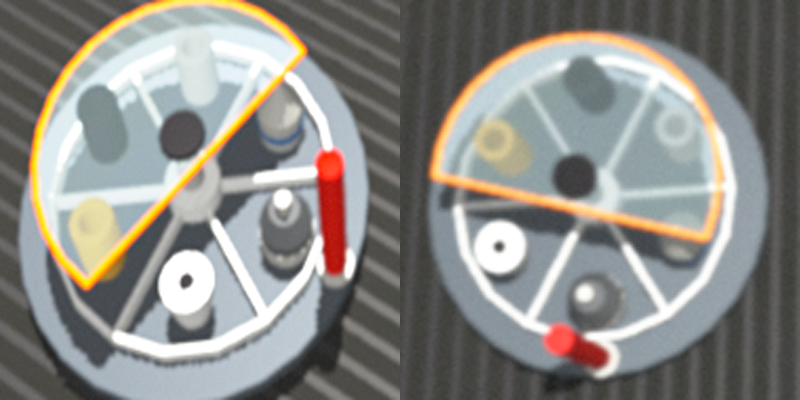

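The crop confirms the brass tube under the hood, left: side about (184,375), top (204,207). The steel one is whitish and the black one dark. The hood circle agrees in both views (r about 0.103, front edge offset -0.022 to -0.024). Next are the angles.

```bash
python3 - <<'E'
from h import *
C=np.array([.544,.1512]);yaw=np.radians(-12.65)
for nm,z,d in(("handle",.155,{"side":(295.8,355),"top":(226,274.7)}),("brass",.078,{"side":(184.2,375),"top":(204,207.2)}),("cap",.102,{"side":(227,343.5),"top":(231,219.7)})):
    for n,uv in d.items():
        w=ray(n,uv,z);r=w-C;print(nm,n,w.round(4),"r",np.hypot(*r).round(4),"ang_car",np.degrees(np.arctan2(r[1],r[0])-yaw).round(1))
# reach/IK check along the arc
o=get_obs();print(o["q"])
E
```

```text
handle side [0.4273 0.1448] r 0.1169 ang_car -164.2
handle top [0.4275 0.1395] r 0.1171 ang_car -161.6
brass side [0.5745 0.2134] r 0.0693 ang_car 76.5
brass top [0.5738 0.2112] r 0.067 ang_car 76.2
cap side [0.5397 0.1526] r 0.0045 ang_car 174.9
cap top [0.5419 0.1484] r 0.0035 ang_car -115.1
[-1.32863137  0.43516843  0.02498389  1.57398975 -0.01157544  1.13401952
 -0.07510645]
```

```bash
cat >> h.py <<'E'
C=np.array([.543,.1512]);YAW=np.radians(-12.65)
from scipy.spatial.transform import Rotation
def down(psi):
    y=np.array([np.cos(psi),np.sin(psi),0]);z=np.array([0,0,-1.])
    return Rotation.from_matrix(np.c_[np.cross(y,z),y,z]).as_quat()
def pol(r,th,z):return [C[0]+r*np.cos(th),C[1]+r*np.sin(th),z]
def st(s=""):
    o=get_obs();print(s,"t",round(o["time_s"],2),"tcp",np.round(o["tool_pos"],4),"F",np.round(o["ft_force"],1),"w",round(o["grip_width"],4),"q7",round(o["q"][6],2))
def snap(n,name,box=None,size=None):
    im=grab_frame(n)
    if box: im=cv2.resize(im[box[1]:box[3],box[0]:box[2]],size,interpolation=cv2.INTER_CUBIC)
    cv2.imwrite(f"pics/{name}.png",im[:,:,::-1])
E
python3 - <<'E'
from h import *
th0=np.radians(-163)+YAW
movep(pol(.116,th0,.215),down(th0+np.pi/2));st("above")
set_gripper(.045)
move_straight(pol(.116,th0,.132));st("down")
set_gripper(.027);st("caged")
for d in range(10,104,10):
    th=th0+np.radians(d);move_straight(pol(.116,th,.132),down(th+np.pi/2),speed=.07)
    if d%20==0: st(d)
th=th0+np.radians(105);move_straight(pol(.116,th,.132),down(th+np.pi/2),speed=.05)
st("end");wait(.2)
snap("top","t1");snap("side","s1")
E
```

```text
above t 1.9 tcp [0.4274 0.1433 0.2151] F [-0.1 -0.5  0.1] w 0.0919 q7 -1.73
down t 3.5 tcp [0.4277 0.1423 0.1324] F [ 0.3 -0.   0.8] w 0.045 q7 -1.59
caged t 4.04 tcp [0.4274 0.1425 0.1321] F [ 0.1 -0.2 -0.4] w 0.0268 q7 -1.59
20 t 4.92 tcp [0.4372 0.1038 0.1319] F [0.3 1.6 0.3] w 0.0271 q7 -1.21
40 t 5.81 tcp [0.4598 0.0706 0.1319] F [-1.3  0.5  0.1] w 0.027 q7 -0.82
60 t 6.69 tcp [0.4923 0.047  0.1319] F [-0.  1.  0.] w 0.0269 q7 -0.44
80 t 7.58 tcp [0.531  0.036  0.1319] F [-0.7 -0.   0.1] w 0.0271 q7 -0.1
100 t 8.46 tcp [0.5711 0.0388 0.1319] F [-0.2  0.1 -0.3] w 0.027 q7 0.21
end t 8.81 tcp [0.581  0.0417 0.132 ] F [-0.3  0.2 -0.4] w 0.0269 q7 0.28
```

```bash
python3 - <<'E'
from h import *
o=get_obs();p=list(o["tool_pos"]);p[2]=.225
set_gripper(.045);move_straight(p,speed=.15)
movep([.45,-.12,.23],down(np.radians(10)));st()
a=grab_frame("side")[260:470,120:340];b=grab_frame("top")[150:300,160:320]
f=lambda i:cv2.resize(i,(400,400),interpolation=cv2.INTER_CUBIC)
cv2.imwrite("pics/c2.png",np.hstack([f(a),f(b)])[:,:,::-1])
E
```

```text
t 11.26 tcp [ 0.4509 -0.119   0.2299] F [ 0.4  0.7 -0.6] w 0.0446 q7 0.4
```

View pics/c2.png

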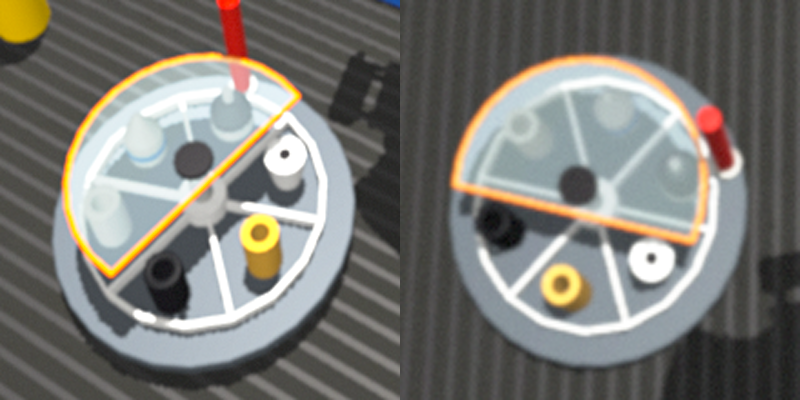

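Brass now stands clear at the front, at side about (263,381) and top about (225,256), upright, with black and steel tubes as neighbours.

```bash
python3 - <<'E'
from h import *
a=ray("side",(263,381),.078);b=ray("top",(225.2,256.1),.078);w=(a+b)/2;r=w-C
th=np.arctan2(r[1],r[0]);print(a,b,"r",np.hypot(*r),"car x,y",np.hypot(*r)*np.cos(th-YAW),np.hypot(*r)*np.sin(th-YAW))
assert np.linalg.norm(a-b)<.008 and abs(np.hypot(*r)-.073)<.01
psi=th-np.pi/2 if th>0 else th+np.pi/2
set_gripper(.052)
for k in(0,np.pi):
    q=solve_ik([*w,.18],down(psi+k));print(k,None if q is None else np.round(q,2))
movep([*w,.18],down(psi));st("above")
move_straight([*w,.085],speed=.12);move_straight([*w,.065],speed=.05);st("down")
set_gripper(.02,force=20);st("grip")
E
```

```text
[0.47093773 0.16725702] [0.47288819 0.16257052] r 0.07239775212478212 car x,y -0.07236471783340298 -0.0021868071733383444
0 [-0.41  0.3  -0.04  1.95  0.02  0.89  0.92]
3.141592653589793 [-0.77  0.31  0.41  1.98 -0.16  0.88 -2.03]
above t 12.87 tcp [0.4724 0.1633 0.1801] F [-0.3  0.9  0.4] w 0.0521 q7 0.92
down t 14.36 tcp [0.4717 0.1649 0.0647] F [-0.4  0.5  0.3] w 0.0521 q7 0.9
grip t 14.85 tcp [0.4722 0.1652 0.0652] F [0.7 1.5 1.9] w 0.0295 q7 0.9
```

```bash
python3 - <<'E'
from h import *
T=[.515,-.188]
p=get_obs()["tool_pos"]
move_straight([p[0],p[1],.10],speed=.08);move_straight([p[0],p[1],.23],speed=.15);st("lifted")
movep([*T,.23],down(np.radians(-90)));st("over tray")
move_straight([*T,.10],speed=.12);st("low")
snap("side","s3",(260,150,460,300),(800,600))
E
```

```text
lifted t 16.46 tcp [0.4716 0.165  0.229 ] F [ 0.4 -0.4 -1. ] w 0.0295 q7 0.92
over tray t 18.19 tcp [ 0.5151 -0.1872  0.2297] F [ 0.7  0.  -1.7] w 0.0298 q7 -1.07
low t 19.43 tcp [ 0.5155 -0.1882  0.1006] F [-0.6 -0.8 -1.9] w 0.0297 q7 -0.95
```

View pics/s3.png

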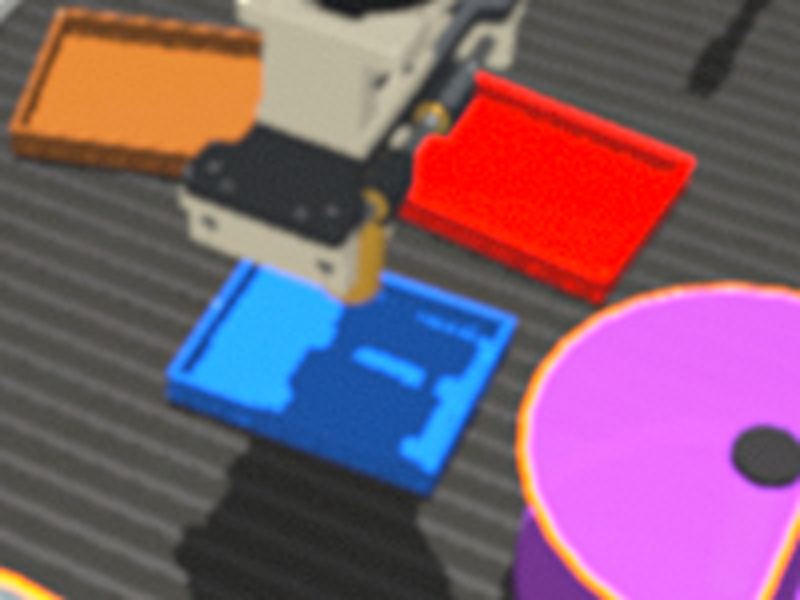

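Brass is held upright at crop (360,270) over the blue tray, with the bottom about 63 mm up. Wrist force of about -1.9 N matches its weight. Lowering now.

```bash
python3 - <<'E'
from h import *
T=[.515,-.188]
f0=get_obs()["ft_force"][2]
move_straight([*T,.05],speed=.06)
for z in np.arange(.045,.0365,-.001):
    move_straight([*T,z],speed=.01);wait(.1)
    f=np.mean([(wait(.02),get_obs()["ft_force"][2])[1] for _ in range(5)]);print(round(z,4),round(f,2),round(get_obs()["tool_pos"][2],4))
    if f-f0>3: break
set_gripper(.05);st("open")
z=get_obs()["tool_pos"][2]
move_straight([*T,z+.04],speed=.06);move_straight([*T,.25],speed=.15)
movep([.45,.0,.28],down(np.radians(-90)));st()
a=grab_frame("side")[190:290,280:410];b=grab_frame("top")[190:290,345:450]
f=lambda i:cv2.resize(i,(400,400),interpolation=cv2.INTER_CUBIC)
cv2.imwrite("pics/c4.png",np.hstack([f(a),f(b)])[:,:,::-1])
E
```

```text
0.045 -1.72 0.0451
0.044 -1.4 0.044
0.043 -1.67 0.043
0.042 -1.12 0.042
0.041 4.38 0.0412
open t 23.59 tcp [ 0.515  -0.188   0.0409] F [-0.4 -0.3  0.2] w 0.0499 q7 -0.9
 t 26.5 tcp [ 0.4503 -0.0009  0.2799] F [ 0.1 -0.1  0. ] w 0.0498 q7 -1.59
```

View pics/c4.png

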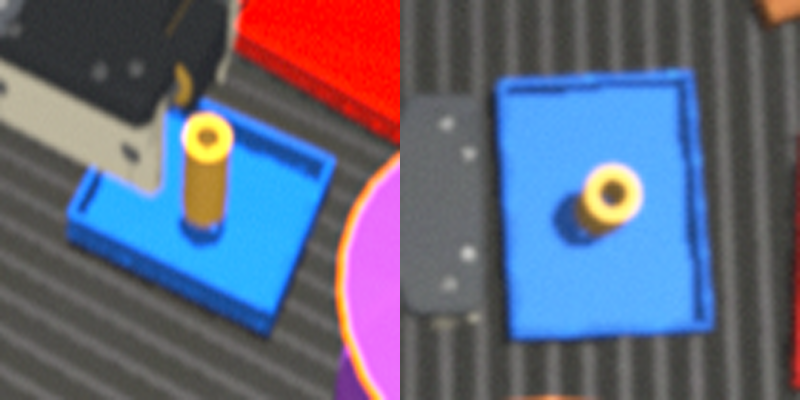

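The bushing stands upright near the middle of the blue tray: side crop (207,140), top crop (612,193). The gripper is well away from it.

```bash
python3 - <<'E'
from h import *
wait(.5);st();sign_off()
E
```

```text
t 27.1 tcp [ 4.5e-01 -1.0e-04  2.8e-01] F [ 0.1 -0.5  0.2] w 0.0502 q7 -1.6
the job is handed in; nothing more can be done
```

The brass bushing is standing upright near the middle of the blue tray, and the job was handed in at 27.1 s of the 61 s allowed.

- **Turning:** I caged the red post loosely between the fingers and turned the deck about 105° anticlockwise, with side forces of 2 N or less. The bushing came to rest clear of the hood at about x = -0.072 m, y = -0.002 m in the carousel frame, and it was still standing.
- **Lifting and placing:** I gripped it at 29.5 mm width, lifted it out and lowered it slowly. Contact came at a tool height of 0.041 m, as predicted for the tray floor, with about 6 N of change in the wrist force. I let go only after that.
- **Last checks:** Both camera views showed it upright inside the blue tray. The gripper was well away and the wrist force was about zero. No check failed.
- **Small disagreements:** The two views differed by 2–5 mm on the post and bushing positions, and by about 8 mm on the tray centre. I used the top view for the tray, because its outline matched the given size.

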